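# Tip the dice tray into the caddy's top tier

## Task

Game over: pick up the green dice tray with its three orange dice, tip all three out of it into the open top tier of the wooden caddy, under the leaning acrylic lid, and set the empty tray flat on the table again. Press the lid fully shut without slamming it, and leave the tea glass, dice cup and coasters as they stand.

Things in the scene. Friction and masses are not known exactly. Their poses are not given: they have to be found in the camera images.
- caddy: Brown wooden caddy, fixed, 180 (x) x 170 (y) x 125 mm high. Origin: centre of its underside; its -x side is its front, facing roughly to the robot. The two lower tiers are closed; the top tier is an open box, walls 6 mm, inner floor 70 mm and rim 125 mm above the table, inside 168 x 158 mm. It may stand left or right of the tray.
- tier_mouth (a point): Centre of the top tier's mouth, at rim height (125 mm above the caddy's origin); axes as the caddy's.
- lid_hinge (a point): Middle of the lid's hinge line, on the caddy's far (+x) rim: 90 mm along the caddy's +x from its centre, 125 mm up. The hinge line runs along the caddy's y.
- lid (a joint): Hinge angle of the clear acrylic lid, rad: 0 = shut flat on the rim, grows as its front edge swings up, stop at 1.25; starts at 0.85 to 1.15, leaning over the mouth. Plate 180 mm hinge to front edge, 170 wide, 5 thick (shut: top face 6 mm above hinge), 0.17 kg. Stiff hinge (friction 0.28 N m): it stays where left and must be pushed down, 1 to 4 N near the front edge.
- lid_edge (a point): Middle of the lid's front (free) edge, on its outer face, 180 mm from the hinge; marked by a teal strip. Turns with the lid.
- tray: Green scoop-shaped tray, about 0.2 kg, loose: floor 130 (x) x 92 (y) x 4 mm; walls 34 high, 4 thick at the back (-x) and sides; front (+x) open, no lip. Origin: centre of its underside. A pale wooden tongue handle, 22 wide (y), 14 thick, flat-sided, rises from the back wall leaning back (to -x) 25 degrees from vertical; its end is 99 behind the origin, 102 up. Pinch it across its 22 mm width.
- tray_grip (a point): Point on the tongue's centre line to pinch: at (-87.5, 0, 77.5) mm in the tray's frame; axes as the tray's.
- tray_lip (a point): Middle of the tray's open front edge, at (65, 0, 0) mm in the tray's frame, underside.
- die0_mid (a point): Centre of an orange die, a 22 mm cube of 15 g with white pips, lying loose on the tray's floor. Hidden friction differs: the dice start to slide at a floor slope of roughly 25 to 36 degrees.
- die1_mid (a point): Centre of an orange die, a 22 mm cube of 15 g with white pips, lying loose on the tray's floor. Hidden friction differs: the dice start to slide at a floor slope of roughly 25 to 36 degrees.
- die2_mid (a point): Centre of an orange die, a 22 mm cube of 15 g with white pips, lying loose on the tray's floor. Hidden friction differs: the dice start to slide at a floor slope of roughly 25 to 36 degrees.
- tea_glass: Empty cut-crystal tea glass, 54 mm wide, 88 mm high, loose on a coaster. Origin: centre of its underside. Leave alone.
- dice_cup: Red silicone dice cup, 74 mm wide, 95 mm high, loose, upright. Origin: centre of its underside. Leave alone.
- coaster_a: Blue and white ceramic coaster, disc 90 mm wide, 7 mm thick, under the tea glass. Origin: centre of its underside. Leave alone.
- coaster_b: The second, empty coaster, the same. Leave alone.
- die0: The die of die0_mid; origin at the centre of the face that is underneath at the start.
- die1: The die of die1_mid; origin at the centre of the face that is underneath at the start.
- die2: The die of die2_mid; origin at the centre of the face that is underneath at the start.
Not all that is in view belongs to the job. What is shaped like the die2 but pink or yellow is not meant.

How it is judged:
By the outcome, as a careful person would: the job done as asked, in the order asked, and still so for the second after the job is handed in, with the robot touching nothing.
It also fails if it takes over 69 s, if anything falls off the work surface, if the arm or the gripper's body presses on something with over 40 N, if the wrist force passes 120 N, or if a joint passes its speed limit or range.

## Robot

A 6-joint arm with a two-finger parallel gripper is mounted at the origin on the work surface. World frame = base frame: x ahead of the robot, y to its left, z up, the work surface at z = 0. Lengths are in mm, angles in rad, forces in N, time in s.
With the tool pointing down it reaches from about 275 to 850 mm from the base axis. Payload 19 kg.
Tool frame: the origin (TCP) lies midway between the tips of the shut fingers; the grasp point (between the pads) lies 19 mm behind it; z points along the fingers, y is the line along which they close (so a half turn about z gives the same grasp; the last joint's range is limited). The gripper opens to 85 mm and grips with 20 to 120 N. Pads are 22 mm wide; open, the fingers measure 114 mm over their backs; the gripper's body (76 mm by 85 mm) begins 54 mm behind the grasp point. The pads swing forward as they close: fully open they stand 13 mm farther back than shut.
Start: joints at [-1.337, 0.15, 1.437, -0, 1.554, -0.134], TCP at [206.721, -536.523, 231.267] pointing down, gripper open.
Joint ranges: [-2.8, 2.8], [-0.68, 2.1], [0.12, 2.68], [-1.39, 4.53], [0.16, 2.79], [-2.81, 2.81]. Speed limits (rad/s): [1.89, 1.89, 2.22, 3.01, 3.01, 3.01].

## Interface

Orientations are given as a unit quaternion [x, y, z, w].
In Python, from station import manip gives the robot as it stands. Calls block until the motion is done:
- manip.move_pose(position, orientation): joint-space move of the TCP to a pose.
- manip.line_to(position, attitude=None, feed=150, contact_N=None): straight line of the TCP; attitude=None keeps the orientation; feed is the mean speed in mm/s. With contact_N (N) it stops when the force on the tool has changed by that much, and returns True; else False.
- manip.movej(angles): joint-space move.
- manip.command_gripper(opening, grip_force=None): finger opening in mm; grip_force is the grip in N (None keeps the last); returns when the fingers have stopped.
- manip.sleep(seconds).
- manip.inverse_kinematics(position, orientation): joint angles nearest the present ones, or None.
- manip.camera(name): name is "side" or "top"; returns a dict with "color" (384x512x3 uint8, red, green, blue), "fx", "fy", "cx", "cy" (pixels), "extrinsics" (4x4, takes a point from world to camera coordinates). Camera axes: x right, y up, looking along -z (the intrinsics and any distortion apply to the point x, -y, -z); pixel columns grow to the right and rows downward; lengths in mm; the calibration is good to about 2 mm. A picture is of the moment at which its call begins. There is no depth.
A pose or a line that the arm cannot do raises manip.Unreachable and nothing moves.
- manip.job_done(): hands the job in; it is judged then, once.
Trained networks look in a picture, given as the dict that the camera call returned (one of the last four; its "shot" number tells which), for a name from the list of things; names that differ only in an ending like _2 or _b are one class to them, and where a whole thing is asked for, a point or a joint stands for the part that bears it (a point fixed in the world has none). Each returns a list of dicts, best first, with "p" (0 to 1); they miss things now and then, are a little off and sometimes report something else, mostly with a low value. They report only what shows in the picture. A call takes as long as a camera call. They do not tell look-alikes from the thing itself.
- manip.boxes_of(picture, thing): "extent" ([centre column, centre row, width, height] in pixels, round what is visible of it).
- manip.masks_of(picture, thing): "mask" (384x512 bool, what is visible of it) and "extent" ([centre column, centre row, width, height] in pixels, round what is visible of it).
Readings, each from a call of its own:
- manip.read_time_s(): time.
- manip.read_qpos(): joint angles.
- manip.read_qvel(): joint speeds.
- manip.read_joint_torque(): joint torques, N m.
- manip.read_eef_pos(): TCP position.
- manip.read_tcp_rot(): TCP orientation.
- manip.read_wrist_force(): force on the tool from outside, world axes, zero at the start.
- manip.read_torque(): the same for the moment, N m.
- manip.read_width(): finger opening in mm.
- manip.read_grip_force(): force on a finger pad.
Only numpy, scipy, OpenCV 4.12 (cv2) and the standard library are available. Lean on these libraries where they do the work, as an engineer would, in place of code of your own. Each camera call takes 0.05 s, during which the arm holds its last target. There are 200 camera calls.

## Working session

There is one attempt and no reset: what is moved stays moved. The work goes in short steps, each a Python script; the robot and the scene stay as the last script left them, time stands still between calls to the robot, and variables do not carry over. Pictures are saved under pics/ and viewed, at most 10 in all, crops included, and the job is handed in when it is done.

```bash
mkdir -p pics; ls
python3 - <<'E'
from station import manip
import cv2,numpy as np
P={}
for n in ("top","side"):
    p=manip.camera(n); P[n]=p
    cv2.imwrite(f"pics/{n}0.png",p["color"][:,:,::-1])
    print(n,p["fx"],p["fy"],p["cx"],p["cy"],[k for k in p],np.round(p["extrinsics"],3).tolist())
    for t in ("caddy","lid_edge","tray","die0","tea_glass","dice_cup","coaster_a"):
        print(t,[(np.round(b["extent"]).tolist(),round(b["p"],2)) for b in manip.boxes_of(p,t)])
im=np.hstack([P["top"]["color"],P["side"]["color"]])[:,:,::-1]
cv2.imwrite("pics/both.png",cv2.resize(np.vstack([P["top"]["color"],P["side"]["color"]])[:,:,::-1],(400,600)))
E
```

```text
pics
top 347.4295974650955 347.4295974650955 254.97695059638085 185.55543762960963 ['color', 'fx', 'fy', 'cx', 'cy', 'extrinsics', 'shot'] [[-0.008, -1.0, 0.003, 25.99], [0.988, -0.007, 0.156, -580.495], [-0.156, 0.004, 0.988, -911.94], [0.0, 0.0, 0.0, 1.0]]
caddy [([367.0, 169.0, 99.0, 80.0], 0.67)]
lid_edge [([370.0, 140.0, 93.0, 26.0], 0.9), ([260.0, 246.0, 37.0, 34.0], 0.55)]
tray [([196.0, 180.0, 40.0, 60.0], 0.66)]
die0 [([200.0, 170.0, 10.0, 10.0], 0.62), ([198.0, 131.0, 7.0, 7.0], 0.57), ([233.0, 170.0, 12.0, 10.0], 0.56), ([369.0, 143.0, 99.0, 27.0], 0.56), ([192.0, 190.0, 8.0, 11.0], 0.52), ([210.0, 185.0, 8.0, 5.0], 0.51)]
tea_glass [([196.0, 183.0, 45.0, 55.0], 0.73)]
dice_cup [([269.0, 116.0, 20.0, 34.0], 0.73)]
coaster_a [([262.0, 247.0, 33.0, 36.0], 0.97), ([148.0, 252.0, 36.0, 26.0], 0.62), ([261.0, 248.0, 16.0, 23.0], 0.42)]
side 396.61798790594526 396.61798790594526 254.76920129413318 200.82077811609835 ['color', 'fx', 'fy', 'cx', 'cy', 'extrinsics', 'shot'] [[-0.782, -0.623, -0.006, 485.912], [0.41, -0.522, 0.748, -298.803], [-0.469, 0.583, 0.664, -735.063], [0.0, 0.0, 0.0, 1.0]]
caddy [([309.0, 137.0, 91.0, 126.0], 0.97), ([222.0, 256.0, 11.0, 13.0], 0.58), ([210.0, 179.0, 30.0, 38.0], 0.4)]
lid_edge [([300.0, 105.0, 75.0, 63.0], 0.88)]
tray [([207.0, 258.0, 74.0, 54.0], 0.81)]
die0 [([222.0, 255.0, 6.0, 12.0], 0.51), ([215.0, 269.0, 12.0, 9.0], 0.51)]
tea_glass [([324.0, 243.0, 26.0, 39.0], 0.84)]
dice_cup [([210.0, 178.0, 30.0, 40.0], 0.91)]
coaster_a [([241.0, 360.0, 47.0, 44.0], 0.91), ([324.0, 258.0, 39.0, 31.0], 0.84)]
```

View pics/top0.png

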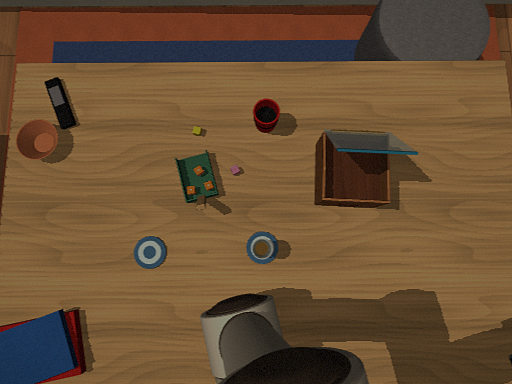

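View pics/side0.png

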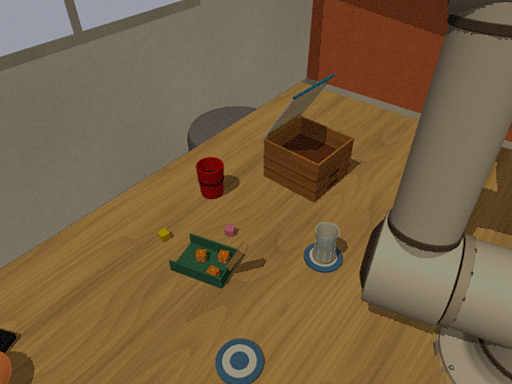

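The top view shows the green tray at (198,180) with three orange dice at (200,170), (192,190) and (210,185). Yellow (197,130) and pink (236,170) cubes lie outside the tray and are decoys. The caddy is at (355,170), to the right of the tray, with the lid's teal edge at about (375,150). The cup is at (266,115), the glass on its coaster at (262,247), and the empty coaster at (150,252). I'll enlarge the tray and caddy.

Run:
```python
import cv2,numpy as np
t=cv2.imread("pics/top0.png");s=cv2.imread("pics/side0.png")
def c(im,x0,y0,w,h,k):
    o=cv2.resize(im[y0:y0+h,x0:x0+w],None,fx=k,fy=k,interpolation=cv2.INTER_CUBIC)
    for i in range(0,w,10): cv2.line(o,(i*k,0),(i*k,6 if (x0+i)%50 else 16),(255,255,255),1)
    for i in range(0,h,10): cv2.line(o,(0,i*k),(6 if (y0+i)%50 else 16,i*k),(255,255,255),1)
    return o
cv2.imwrite("pics/tray1.png",np.hstack([c(t,170,140,60,80,7)[:560,:],c(s,160,220,90,80,4).copy() if 0 else cv2.copyMakeBorder(c(s,160,225,90,70,4),0,280,0,0,cv2.BORDER_CONSTANT)]))
cv2.imwrite("pics/cad1.png",np.hstack([c(t,310,120,110,100,4),cv2.copyMakeBorder(c(s,260,70,90,100,4),0,0,0,0,cv2.BORDER_CONSTANT)]))
```

```text
(no output)
```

View pics/tray1.png

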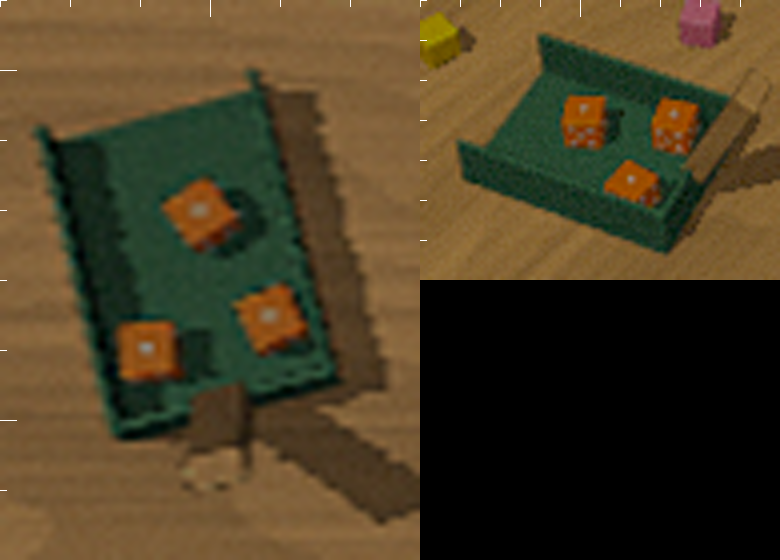

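View pics/cad1.png

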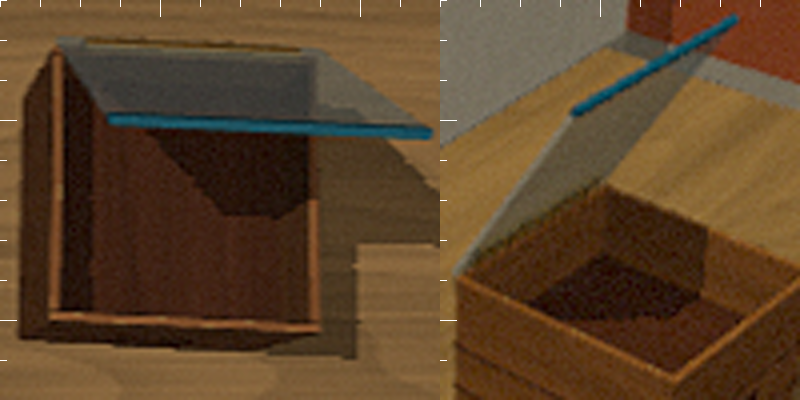

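The crops confirm three orange dice in the tray and show its tongue pointing to the bottom (-x). The caddy and lid corners are readable in both views, so I'll fit the poses now.

```bash
cat > h.py <<'E'
import numpy as np,json,cv2
from scipy.optimize import least_squares
from scipy.spatial.transform import Rotation as R
def proj(p,X):
    X=np.atleast_2d(X);E=np.array(p["extrinsics"]);c=X@E[:3,:3].T+E[:3,3]
    return np.c_[p["cx"]+p["fx"]*c[:,0]/-c[:,2],p["cy"]-p["fy"]*c[:,1]/-c[:,2]]
def place(q,X):
    c,s=np.cos(q[2]),np.sin(q[2]);X=np.atleast_2d(X)
    return np.c_[q[0]+c*X[:,0]-s*X[:,1],q[1]+s*X[:,0]+c*X[:,1],X[:,2]]
def unproj(p,uv,z):
    f=lambda q:proj(p,[q[0],q[1],z])[0]-uv
    return least_squares(f,[500,0]).x
E
python3 - <<'E'
from h import *
from station import manip
P={n:manip.camera(n) for n in("top","side")}
def fit(obs,q0,mk):
    f=lambda q:np.concatenate([(proj(P[n],mk(q,X))-uv).ravel() for n,X,uv in obs])
    r=least_squares(f,q0,loss="soft_l1",x_scale=[100,100,1,1][:len(q0)]);
    print(np.round(r.x,3));print(np.round(f(r.x).reshape(-1,2),1).tolist());return r.x
T="top";S="side"
tray=[(T,[65,46,34],(175.7,158.3)),(T,[65,-46,34],(206.4,150.3)),(T,[-65,46,34],(186.9,201.7)),(T,[-65,-46,34],(218.3,194.3)),(T,[-99,0,102],(200.4,207.1)),
(S,[65,46,34],(170,260.5)),(S,[65,46,0],(170.5,269.5)),(S,[65,-46,34],(190,234)),(S,[-65,46,0],(222,288)),(S,[-65,46,34],(221.2,277)),(S,[-99,0,102],(243.7,247))]
t=fit(tray,[560,150,.2],place)
def cad(q,X):
    if isinstance(X,str):
        s=85*(1 if X=="+" else -1);a=q[3]
        X=[90-180*np.cos(a)+3*np.sin(a)*0,s,125+180*np.sin(a)]
    return place(q,X)
c=[(T,[-90,85,125],(322.5,199.5)),(T,[-90,-85,125],(390,202.5)),(T,[90,85,125],(324.5,132)),(T,[-90,85,0],(315,204.5)),
(S,[90,85,125],(264.5,138.75)),(S,[-90,85,125],(318.75,165)),(S,[-90,-85,125],(350,138.8)),(S,[90,-85,125],(301.25,116)),
(S,"+",(293.75,98)),(S,"-",(334.25,74.5)),(T,"+",(337,150)),(T,"-",(418,153.2))]
c=fit(c,[570,-250,0,1.],cad)
for n,uv in(("glass",(262,250)),("coasterb",(150,252)),("cup",(266,122)),("pink",(236,170)),("yellow",(197,131))): print(n,unproj(P[T],uv,5).round())
print(place(t,[-87.5,0,77.5]),np.round(manip.read_tcp_rot(),3),R.from_quat(manip.read_tcp_rot()).as_matrix().round(2))
json.dump(dict(t=t.tolist(),c=c.tolist()),open("p.json","w"))
E
```

```text
[6.13391e+02 1.87455e+02 2.60000e-01]
[[-1.4, -0.8], [-0.5, -1.2], [-1.8, -0.0], [-1.0, -1.3], [0.1, -0.3], [-0.5, -0.8], [1.3, -0.0], [0.8, -1.8], [0.8, 0.3], [0.6, 1.6], [1.1, -0.1]]
[ 6.17505e+02 -2.36000e+02 -5.00000e-02  1.02800e+00]
[[-0.3, -0.2], [0.0, -0.3], [-1.4, -1.7], [-1.2, -0.1], [-0.4, 0.2], [0.5, -0.1], [4.8, -1.9], [0.2, -0.8], [1.3, -0.9], [0.7, -0.8], [-0.1, -0.1], [-0.5, 0.1]]
glass [405.   3.]
coasterb [402. 315.]
cup [777. -13.]
pink [633.  76.]
yellow [751. 191.]
[[528.83548109 164.94545821  77.5       ]] [ 0.983  0.183  0.    -0.   ] [[ 0.93  0.36 -0.  ]
 [ 0.36 -0.93  0.  ]
 [ 0.   -0.   -1.  ]]
```

```bash
cat >> h.py <<'E'
from station import manip
try: D=json.load(open("p.json"))
except Exception: D={}
def att(psi,beta,sg=-1):
    z=np.array([np.sin(beta)*np.cos(psi),np.sin(beta)*np.sin(psi),-np.cos(beta)])
    y=sg*np.array([-np.sin(psi),np.cos(psi),0]);return R.from_matrix(np.c_[np.cross(y,z),y,z]).as_quat(),z
def tray_tcp(lip,psi,th,back=0,sg=-1):
    """TCP pose for a tray with lip (underside) at lip, yaw psi, nose-down th (deg)"""
    t=np.radians(th);x,z=-152.5,77.5
    g=np.array([x*np.cos(t)+z*np.sin(t),0,-x*np.sin(t)+z*np.cos(t)])
    c,s=np.cos(psi),np.sin(psi);g=np.array([c*g[0],s*g[0],g[2]])+lip
    q,d=att(psi,np.radians(25)-t,sg);return g+d*(19-back),q
def caddy_pt(x,y,z): return place(D["c"][:3],[x,y,z])[0]
def lid_tcp(phi,r,alpha,h=0):
    """tip on outer face at r from hinge, lifted h; tool leaning alpha toward far side"""
    X=caddy_pt(90-r*np.cos(phi)+(6+h)*np.sin(phi),0,125+r*np.sin(phi)+(6+h)*np.cos(phi))
    return X
E
python3 - <<'E'
from h import *
t=D["t"];ps=t[2];lip=place(t,[65,0,0])[0];pc=D["c"][2]
ik=lambda p:(lambda j:None if j is None else np.round(j,2).tolist())(manip.inverse_kinematics(p[0].tolist(),p[1].tolist()))
for sg in(-1,1):
  print("sg",sg)
  for n,a in dict(pre=(lip,ps,0,110),gr=(lip,ps,0),up=(lip+[0,0,150],ps,-8),
   w1=(caddy_pt(-70,150,190),0,-8),w2=(caddy_pt(-60,0,170),pc,-8),t20=(caddy_pt(-15,0,140),pc,20),t45=(caddy_pt(-15,0,130),pc,45),t62=(caddy_pt(-15,0,130),pc,62)).items(): print(n,ik(tray_tcp(*a,sg=sg)))
for sg in(-1,1):
 for al in(-60,-45,-30,-15,0):
  q=att(pc,np.radians(al),sg)[0]
  print("lid",sg,al,[ik((lid_tcp(ph,165,0,h),q)) for ph,h in((1.03,60),(.5,0),(0,0))])
E
```

```text
sg -1
pre [0.12, -0.21, 2.0, 0.08, 0.93, 1.4]
gr [0.13, 0.01, 2.03, 0.09, 0.68, 1.39]
up [0.12, -0.22, 1.99, 0.11, 0.81, 1.38]
w1 [-0.67, -0.6, 2.14, 0.38, 1.16, 0.83]
w2 [-1.0, -0.39, 2.07, 0.5, 1.16, 0.49]
t20 [-0.61, 0.02, 1.56, 0.05, 1.5, 1.01]
t45 [-0.46, 0.4, 1.07, -0.15, 1.98, 1.12]
t62 [-0.4, 0.71, 0.68, -0.29, 2.35, 1.08]
sg 1
pre [0.12, -0.21, 2.0, 0.08, 0.93, -1.75]
gr [0.13, 0.01, 2.03, 0.09, 0.68, -1.75]
up [0.12, -0.22, 1.99, 0.11, 0.81, -1.76]
w1 [-0.67, -0.6, 2.14, 0.38, 1.16, -2.31]
w2 [-1.0, -0.39, 2.07, 0.5, 1.16, -2.65]
t20 [-0.61, 0.02, 1.56, 0.05, 1.5, -2.13]
t45 [-0.46, 0.4, 1.07, -0.15, 1.98, -2.02]
t62 [-0.4, 0.71, 0.68, -0.29, 2.35, -2.06]
lid -1 -60 [None, [-0.37, 0.92, 0.68, -0.49, 2.52, 1.0], [-0.38, 0.91, 0.85, -0.41, 2.36, 1.1]]
lid -1 -45 [None, [-0.39, 0.75, 0.82, -0.32, 2.3, 1.11], [-0.4, 0.74, 0.99, -0.29, 2.14, 1.16]]
lid -1 -30 [[-0.37, 0.95, 0.2, -0.26, 2.48, 1.08], [-0.42, 0.58, 0.99, -0.21, 2.05, 1.15], [-0.43, 0.57, 1.16, -0.2, 1.89, 1.17]]
lid -1 -15 [[-0.4, 0.67, 0.6, -0.1, 2.11, 1.17], [-0.46, 0.41, 1.18, -0.11, 1.79, 1.15], [-0.48, 0.4, 1.35, -0.11, 1.63, 1.15]]
lid -1 0 [[-0.45, 0.46, 0.9, -0.0, 1.78, 1.18], [-0.52, 0.24, 1.38, -0.0, 1.53, 1.1], [-0.53, 0.23, 1.54, -0.0, 1.36, 1.09]]
lid 1 -60 [None, [-0.37, 0.92, 0.68, -0.49, 2.52, -2.14], [-0.38, 0.91, 0.85, -0.41, 2.36, -2.04]]
lid 1 -45 [None, [-0.39, 0.75, 0.82, -0.32, 2.3, -2.04], [-0.4, 0.74, 0.99, -0.29, 2.14, -1.98]]
lid 1 -30 [[-0.37, 0.95, 0.2, -0.26, 2.48, -2.06], [-0.42, 0.58, 0.99, -0.21, 2.05, -1.99], [-0.43, 0.57, 1.16, -0.2, 1.89, -1.97]]
lid 1 -15 [[-0.4, 0.67, 0.6, -0.1, 2.11, -1.97], [-0.46, 0.41, 1.18, -0.11, 1.79, -1.99], [-0.48, 0.4, 1.35, -0.11, 1.63, -1.99]]
lid 1 0 [[-0.45, 0.46, 0.9, -0.0, 1.78, -1.97], [-0.52, 0.24, 1.38, -0.0, 1.53, -2.04], [-0.53, 0.23, 1.54, -0.0, 1.36, -2.06]]
```

Run:
```python
from h import *
t=D["t"];ps=t[2];lip=place(t,[65,0,0])[0]
L=lambda x:np.asarray(x).tolist()
j=manip.inverse_kinematics([250,-230,380],L(att(-.5,0)[0])); manip.movej(list(j))
manip.move_pose(*map(L,tray_tcp(lip,ps,0,130)))
p,q=tray_tcp(lip,ps,0); print("contact",manip.line_to(L(p),L(q),feed=120,contact_N=12))
manip.command_gripper(15,80); print(manip.read_width(),manip.read_grip_force(),manip.read_eef_pos(),manip.read_time_s(),manip.read_wrist_force())
p,q=tray_tcp(lip+[0,0,30],ps,-4); manip.line_to(L(p),L(q),feed=60)
print(manip.read_width(),manip.read_wrist_force(),manip.read_time_s())
a=manip.camera("top")["color"];b=manip.camera("side")["color"]
k=np.hstack([cv2.resize(a[130:220,140:240],None,fx=4,fy=4),cv2.resize(b[210:300,150:250],None,fx=4,fy=4)])
cv2.imwrite("pics/grasp.png",k[:,:,::-1])
```

```text
contact False
21.25326225669585 78.6941134929657 [536.69526434 167.080215    60.5911832 ] 5.8083 [-3.48737991 -0.74144055  5.2660895 ]
21.38754814420981 [ 0.33776828 -0.50896846 -3.08052331] 6.2917
```

View pics/grasp.png

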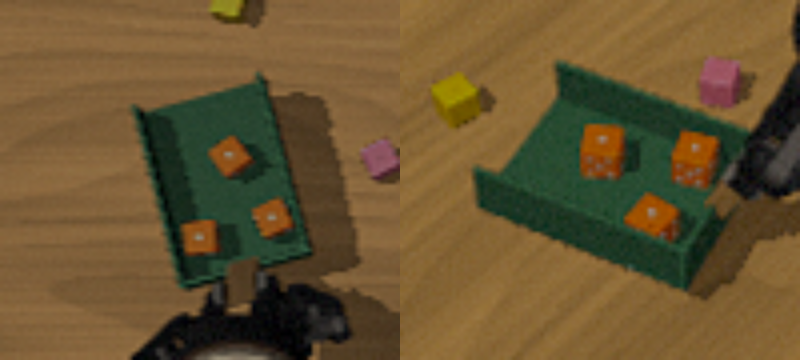

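The tray is lifted with all three dice in it: orange at (230,157), (200,238) and (272,217) in the crop. Next is the carry and tip.

Run:
```python
from h import *
t=D["t"];ps=t[2];lip=place(t,[65,0,0])[0];pc=D["c"][2]
L=lambda x:np.asarray(x).tolist()
def go(a,f): p,q=tray_tcp(*a); manip.line_to(L(p),L(q),feed=f)
go((lip+[0,0,160],ps,-8),130)
go((caddy_pt(-75,170,190),0.1,-8),150)
go((caddy_pt(-60,0,180),pc,-8),150)
go((caddy_pt(-25,0,150),pc,8),70)
print(manip.read_time_s())
for th in(22,34,46,58,64): go((caddy_pt(-15,0,132),pc,th),55)
manip.sleep(.5)
print(manip.read_time_s(),manip.read_width(),manip.read_wrist_force())
a=manip.camera("top")["color"];b=manip.camera("side")["color"]
k=np.hstack([cv2.resize(a[110:220,300:400],None,fx=4,fy=4),cv2.resize(b[70:180,250:350],None,fx=4,fy=4)])
cv2.imwrite("pics/tip.png",k[:,:,::-1])
```

```text
11.4917
15.4583 21.048049486493685 [-0.49836136  0.52787077 -1.92289328]
```

View pics/tip.png

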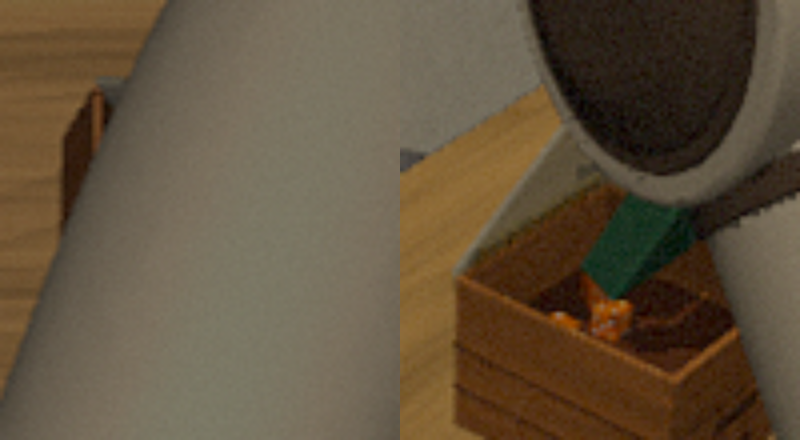

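The dice are dropping into the top tier, at about (565,320) and (605,315) in the crop. I'll back out and check that the tray is empty before setting it down.

Run:
```python
from h import *
t=D["t"];ps=t[2];lip=place(t,[65,0,0])[0];pc=D["c"][2]
L=lambda x:np.asarray(x).tolist()
def go(a,f): p,q=tray_tcp(*a); manip.line_to(L(p),L(q),feed=f)
go((caddy_pt(-20,0,140),pc,35),110)
go((caddy_pt(-40,0,165),pc,5),110)
go((caddy_pt(-75,0,190),pc,0),150)
go((caddy_pt(-75,170,190),0.1,0),170)
go((lip+[0,0,60],ps,0),170)
print(manip.read_time_s(),manip.read_wrist_force())
a=manip.camera("top")["color"];b=manip.camera("side")["color"]
k=np.vstack([np.hstack([cv2.resize(x[y:y+75,c:c+100],None,fx=4,fy=4,interpolation=cv2.INTER_CUBIC) for x,y,c in r]) for r in(((a,130,310),(b,100,260)),((a,130,140),(b,215,150)))])
cv2.imwrite("pics/ret.png",k[:,:,::-1])
```

```text
20.8833 [-0.24641009 -0.4405272  -2.05643409]
```

View pics/ret.png

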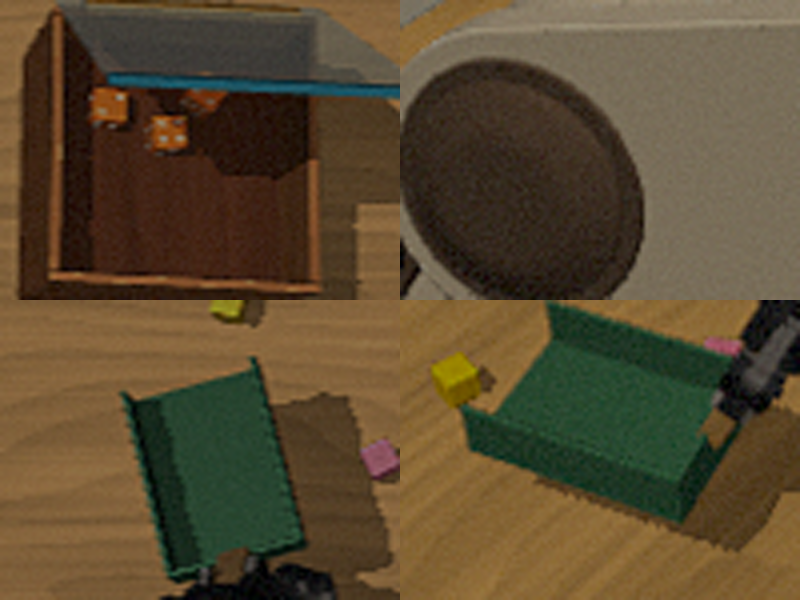

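The tray is empty and level, and three dice lie in the caddy at (108,105), (168,132) and (208,100) in the upper-left crop. The lid hasn't moved. Now I'll set the tray down and shut the lid.

Run:
```python
from h import *
t=D["t"];ps=t[2];lip=place(t,[65,0,0])[0];pc=D["c"][2]
L=lambda x:np.asarray(x).tolist()
def go(a,f,**k): p,q=tray_tcp(*a); return manip.line_to(L(p),L(q),feed=f,**k)
go((lip+[0,0,10],ps,0),80)
print(go((lip+[0,0,-6],ps,0),20,contact_N=3),manip.read_eef_pos(),manip.read_wrist_force())
manip.command_gripper(60)
go((lip,ps,0,110),120)
manip.command_gripper(0,40)
manip.move_pose([380,-60,400],L(att(-.2,0)[0]))
w=lambda ph,r,al,h:(L(lid_tcp(ph,r,0,h)),L(att(pc,-al)[0]))
A=np.radians(22)
ph0=D["c"][3]
manip.move_pose(*w(ph0,155,A,70))
a=manip.camera("top");b=manip.camera("side")
print(manip.read_time_s(),[np.round(x["extent"]).tolist() for x in manip.boxes_of(a,"tray")])
print(manip.line_to(*w(ph0,155,A,20),feed=80,contact_N=10),manip.read_wrist_force())
k=np.hstack([cv2.resize(a["color"][100:250,100:300],None,fx=2,fy=2),cv2.resize(b["color"][60:210,200:400],None,fx=2,fy=2)])
cv2.imwrite("pics/lid.png",k[:,:,::-1])
```

```text
True [536.81884471 167.00936038  60.54353814] [-0.63593669 -0.46887491  6.35854852]
27.3917 [[196.0, 174.0, 45.0, 43.0]]
False [-0.84131936  0.7982393  -0.63585865]
```

View pics/lid.png

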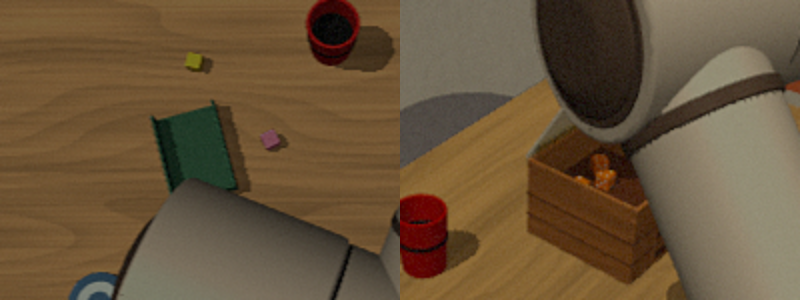

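The tray is flat on the table at about (195,150) in the left crop, and the dice are still in the tier at (595,175). Now I'll press the lid along its arc.

Run:
```python
from h import *
pc=D["c"][2];L=lambda x:np.asarray(x).tolist()
w=lambda ph,r,al,h:(L(lid_tcp(ph,r,0,h)),L(att(pc,-al)[0]))
A=np.radians(22);ph0=D["c"][3];hit=False
for ph in np.linspace(ph0,0.05,9):
    hit=manip.line_to(*w(ph,155+8*(1-ph/ph0),min(A,ph),1),feed=50,contact_N=15)
    f=manip.read_wrist_force();print(round(ph,2),hit,np.round(f,1).tolist(),np.round(manip.read_eef_pos()).tolist())
    if hit: break
if not hit:
    print(manip.line_to(*w(0,163,0,-8),feed=20,contact_N=15),manip.read_eef_pos(),manip.read_wrist_force(),manip.read_time_s())
```

```text
1.03 False [0.2, -0.8, -0.4] [634.0, -237.0, 262.0]
0.91 False [-0.3, -0.6, -0.2] [617.0, -236.0, 252.0]
0.78 False [0.0, 0.8, -0.4] [601.0, -235.0, 241.0]
0.66 False [-0.2, 1.0, 0.5] [587.0, -235.0, 228.0]
0.54 False [0.6, -0.4, 1.4] [575.0, -234.0, 213.0]
0.42 False [-0.6, 0.1, 0.3] [564.0, -233.0, 196.0]
0.29 False [0.4, -0.4, -0.5] [556.0, -233.0, 179.0]
0.17 False [0.5, -0.2, -0.7] [550.0, -233.0, 160.0]
0.05 False [0.9, 0.2, -0.1] [546.0, -232.0, 141.0]
True [ 545.25708715 -232.40196142  131.00079924] [0.21914421 1.00764919 7.25900298] 33.625
```

Run:
```python
from h import *
L=lambda x:np.asarray(x).tolist()
p=manip.read_eef_pos(); print(manip.line_to(L(p+np.array([0,0,-4])),feed=10,contact_N=10),manip.read_eef_pos(),manip.read_wrist_force())
manip.line_to(L(p+np.array([0,0,120])),feed=120)
manip.move_pose([250,-150,400],L(att(-.5,0)[0]))
a=manip.camera("top")["color"];b=manip.camera("side")["color"];print(manip.read_time_s())
k=np.hstack([cv2.resize(a[90:290,120:420],None,fx=1.33,fy=1.5),cv2.resize(b[60:360,160:360],None,fx=1.33,fy=1)])
cv2.imwrite("pics/end.png",k[:,:,::-1])
```

```text
True [ 545.29797103 -232.40666414  130.9751746 ] [-1.15766912  1.82500676  7.55571772]
36.375
```

View pics/end.png

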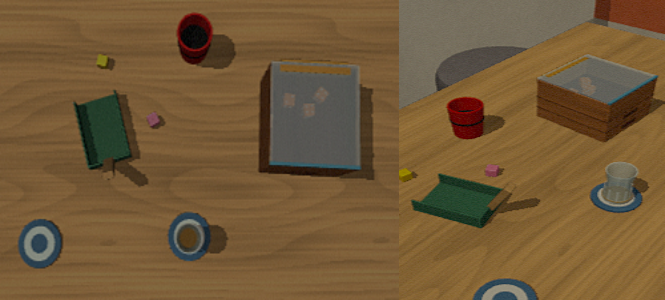

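The lid lies flat on the rim with its teal edge at the front (315,168). All three dice show under it at (288,100), (308,110) and (322,93), the tray stands flat and empty, and the glass, cup and coasters are where they were.

```bash
python3 -c "
from station import manip
print(manip.job_done())"
```

```text
the job is handed in; nothing more can be done
None
```

I handed the job in at about 36 s: all three orange dice are in the caddy's top tier, the lid is pressed shut, the empty tray is flat on the table, and the glass, cup and coasters look undisturbed in the final pictures.

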